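# Comb test bars into the grooves of a specimen tray

## Task

Three aluminium test bars lie askew across the ridges of the blue specimen tray. Take the orange-handled rake by its slanting handle and gently comb them with it (working outwards from the middle of the tray goes best) until each lies straight down in a groove of its own; then stand the rake on its tines on its green mat again, facing as it did. Move the bars only with the rake, and leave everything else where it is.

Things in the scene. Friction and masses are not known exactly. Their poses are not given: they have to be found in the camera images.
- tray: Fixed blue specimen tray, 236 x 212 x 29 mm; origin under its centre on the bench, x along the grooves (to the robot's right), y across. Five trough grooves run its whole length at y = -80, -40, 0, 40, 80 mm: 36 mm wide at the top, 15 mm at the flat bottom, which is 5 mm above the bench. Slippery. Inside 224 x 200 mm, rim 6 mm thick. The bars start over the three middle grooves.
- tray_mid (a point): Middle of the tray at the height of the ridge crests, 20 mm above the tray's origin. The rounded ridges between the grooves, 4 mm thick, run along x at y = -60, -20, 20, 60 mm; the bars lie across them, 0.25 to 0.34 rad askew, all the same way. A tine swept along x that meets one beyond its middle turns it into line; one that meets it before its middle turns it farther askew.
- bar_a: Loose aluminium test bar, a straight rod 180 mm long (x), 10 mm wide, 8 mm high, 40 g, with a red mark round it near each end; origin underneath its middle.
- bar_b: Loose aluminium test bar, a straight rod 180 mm long (x), 10 mm wide, 8 mm high, 40 g, with a red mark round it near each end; origin underneath its middle.
- bar_c: Loose aluminium test bar, a straight rod 180 mm long (x), 10 mm wide, 8 mm high, 40 g, with a red mark round it near each end; origin underneath its middle.
- bar_a_mid (a point): Centre of that bar: 24 mm above the tray's origin while it lies across the ridges, 9 mm when it lies flat on the bottom of a groove.
- bar_b_mid (a point): Centre of that bar: 24 mm above the tray's origin while it lies across the ridges, 9 mm when it lies flat on the bottom of a groove.
- bar_c_mid (a point): Centre of that bar: 24 mm above the tray's origin while it lies across the ridges, 9 mm when it lies flat on the bottom of a groove.
- rake: Loose two-row rake, about 0.22 kg, standing on its tines; origin midway between the tine tips, level with them; z up, y along its head. Eight steel tines 7 mm thick, 30 mm long: rows at x = -16 and 16 mm, tines at y = -60, -20, 20, 60 mm, as the tray's ridges: tines held just over the ridges leave a lane over each groove. Steel head 46 x 140 x 13 mm, from 30 to 43 mm up.
- rake_grip (a point): Middle of the rake's flat orange handle at grasp height, (-10, 0, 89.5) mm from the rake's origin. Handle 96 mm wide (y), 12 mm thick, leaning 30 degrees from the rake's z to its -x (the robot's left), from (18, 0, 41) to (-24, 0, 114) mm. Too wide to grasp across y: take it by its two broad faces, gripper tilted to match.
- mat: Fixed green mat for the rake, 120 (x) x 180 (y) x 4 mm; origin under its centre on the bench. The rake's feet stand 4 mm above the bench on it.
- tweezers: Bystander: steel tweezers 129 mm long, lying behind the work; origin underneath its middle.
- marker: Bystander: blue and white felt marker 136 mm long, lying behind the work; origin underneath its middle.
- vial: Bystander: small bottle with white cap, 37 mm wide, 85 mm high; origin underneath.
- stopper: Bystander: black stopper 31 mm wide, 26 mm high; origin underneath.
- blue_cap: Bystander: blue screw cap 53 mm wide, 26 mm high; origin underneath.
- bottle: Bystander: clear bottle with blue cap, 69 mm wide, 152 mm high; origin underneath.
Things that resemble listed ones, but are neither listed nor needed, are in the scene too. What is shaped like the rake but pink is not meant.

How it is judged (in metres and radians):
On the way, in this order (a step that is already met when the one before it is completed fails the run):
1. the rake is lifted off its mat (height (world z) of rake above 0.02 m), for 0.2 s.
2. each bar lies straight down in a groove of the tray (z of bar_a_mid in the frame of tray between 0.006 and 0.014 m and x of bar_a_mid in the frame of tray between -0.025 and 0.025 m and y of bar_a_mid in the frame of tray between -0.1 and 0.1 m and angle between the x axis of each of bar_a, bar_b, bar_c and the x axis of tray, either way round below 0.06 rad and z of bar_b_mid in the frame of tray between 0.006 and 0.014 m and x of bar_b_mid in the frame of tray between -0.025 and 0.025 m and y of bar_b_mid in the frame of tray between -0.1 and 0.1 m and z of bar_c_mid in the frame of tray between 0.006 and 0.014 m and x of bar_c_mid in the frame of tray between -0.025 and 0.025 m and y of bar_c_mid in the frame of tray between -0.1 and 0.1 m and horizontal distance between bar_a_mid and bar_b_mid above 0.03 m and horizontal distance between each of bar_b_mid, bar_a_mid and bar_c_mid above 0.03 m), for 0.2 s.
At the end, for the whole second after the job is handed in: Each bar rests in a groove of its own: centre 6 to 14 mm over the tray's origin, within 0.06 rad of the groove, 25 mm of the tray's middle lengthwise. The rake rests on its tines on the mat: tilt under 0.1 rad, within 42 mm (x), 28 mm (y) of its centre, turned under 0.35 rad (all of step 2 and linear speed of each of bar_a, bar_b, bar_c, rake below 0.02 m/s and x of rake in the frame of mat between -0.042 and 0.042 m and y of rake in the frame of mat between -0.028 and 0.028 m and z of rake in the frame of mat below 0.008 m and angle between rake's own z axis and vertical below 0.1 rad and angle between the x axis of rake and the x axis of mat, either way round below 0.35 rad); the robot touches nothing.
It fails at once if a bar is touched by the fingers or arm (contact force between any of the fingers, the arm and bar_a above 0.3 N or contact force between any of the fingers, the arm and bar_b above 0.3 N or contact force between any of the fingers, the arm and bar_c above 0.3 N).
It fails at once if the rake presses a bar with more than 20 N (contact force between rake and bar_a above 20 N or contact force between rake and bar_b above 20 N or contact force between rake and bar_c above 20 N).
It fails at once if a bystander is moved more than 30 mm (distance of any of tweezers, marker, vial, stopper, blue_cap, bottle from where it was at the start of the episode above 0.03 m).
It also fails if it takes over 59 s, if anything falls off the work surface, if the arm or the gripper's body presses on something with over 40 N, if the wrist force passes 120 N, or if a joint passes its speed limit or range.

## Robot

A 6-joint arm with a two-finger parallel gripper is mounted at the origin on a cart in front of the work surface, level with it; the furniture and walls round the work are solid. World frame = base frame: x ahead of the robot, y to its left, z up, the work surface at z = 0. Lengths are in m, angles in degrees, forces in N, time in s.
With the tool pointing down it reaches from about 0.375 to 0.9 m from the base axis. Payload 3.1 kg.
Tool frame: the origin (TCP) lies at the very end of the fingers, on their centre line; the grasp point (between the pads) lies 19 mm behind it; z points along the fingers, y is the line along which they close (so a half turn about z gives the same grasp; the last joint's range is limited). The gripper opens to 87 mm and grips with 3 to 60 N. Pads are 19 mm wide; open, the fingers measure 117 mm over their backs; the gripper's body (75 mm by 190 mm) begins 51 mm behind the grasp point.
Start: joints at [-79.784, 30.224, 82.088, -0, 67.689, -10.227], TCP at [0.218, -0.586, 0.223] pointing down, gripper open.
Joint ranges: [-176.69, 176.69], [-43.24, 126.21], [12.49, 139.97], [-82, 262], [0, 151.66], [-163.58, 163.58]. Speed limits (degrees/s): [159.86, 159.86, 180, 180, 180, 180].

## Interface

Orientations are given as a 3x3 rotation matrix whose columns are the frame's x, y, z axes.
In Python, from rig import bot gives the robot as it stands.
- The arm moves only by the tool move_arm, never from a script. Its argument "increments" is a list of rows, each an object with "xyz": the shift along the tool's x, y, z in mm, a list of three; "roll": the turn about the tool's z in rad; "grip": the opening in per cent of the stroke, from 0 (shut) to 100 (fully open). A call has 1 to 5 rows; each row shifts and turns the commanded pose from where the row before left it, along the tool's axes as they then stand; what a row does not reach is not made up. A row lasts 1/12 s, in which the tool goes at most 41.7 mm and 7.16 degrees, less where a joint would pass 70% of its speed; a pose out of reach is approached as far as the arm can. A call is refused whole if a number of a shift passes 41.7 or a number of a turn 0.125, either way. A call with a gripper value outside its range is refused whole. The fingers move at their own pace and stop on an object; the grip force is fixed at half the most. Time passes only in rows, so rows that do not move let the fingers close. It gives the time, the measured TCP pose, the force, the opening and the grip force at its end, in the units of the state.
- bot.read_state(): the state, without advancing time (a new reading comes with each control period).
- bot.capture(name): name is "scene" or "top" or "wrist"; returns (picture, depth): 384x512x3 uint8, red, green, blue; 384x512 float32, m along the optical axis (not along the pixel's ray), 0 where there is no reading.
- bot.camera_model(name): a dict with "intrinsics" (3x3 intrinsics, pixels), "D" ([k1, k2, p1, p2, k3] as OpenCV has them; the pictures are not rectified), "rvec" (rotation vector, rad) and "tvec" (3), from world to camera coordinates, as OpenCV has them; the wrist camera has in their place "tool_from_camera" (4x4, takes a point from camera to tool coordinates, whose origin is the TCP and whose axes are the flange's). Camera axes: x right, y down, z forward; pixel columns grow to the right and rows downward; lengths in m; the calibration is good to about 2 mm. A picture is of the moment at which its call begins: read the wrist's pose just before it. camera_model takes no time and is no camera call.
- bot.hand_in(): hands the job in; it is judged then, once.
Trained networks look in the newest picture that a camera, given by its name, has taken for a name from the list of things; names that differ only in an ending like _2 or _b are one class to them, and where a whole thing is asked for, a point or a joint stands for the part that bears it (a point fixed in the world has none). Each returns a list of dicts, best first, with "conf" (0 to 1); they miss things now and then, are a little off and sometimes report something else, mostly with a low value. They report only what shows in the picture. A call takes as long as a camera call. They do not tell look-alikes from the thing itself.
- bot.spot_in(label, camera): "at" ([x, y, z] in m, in the coordinates of the camera as it stood for that picture, good to about 4 mm: the middle of the surface that is visible of it).
- bot.trace(label, camera): "mask" (384x512 bool, what is visible of it).
The state is a dict: "time_s": time; "joint_positions": joint angles; "qvel": joint speeds; "tau": joint torques, N m; "position": TCP position; "tcp_rot": TCP orientation; "force": force on the tool from outside, world axes, zero at the start; "moment": the same for the moment, N m; "opening": opening from 0.0 (shut) to 1.0 (fully open); "grasp_force": force on a finger pad.
Only numpy, scipy, OpenCV 4.12 (cv2) and the standard library are available. Lean on these libraries where they do the work, as an engineer would, in place of code of your own. Each camera call takes 0.05 s, during which the arm holds its last target. There are 200 camera calls.

## Working session

There is one attempt and no reset: what is moved stays moved. The work goes in short steps, Python scripts to look and compute and a tool call to move; the robot and the scene stay as the last step left them, time stands still between calls to the robot, and variables do not carry over. Pictures are saved under pics/ and viewed, at most 10 in all, crops included, and the job is handed in when it is done.

Besides the shell and the picture viewer there is one more tool, called as name([rows], argument=value, ...), one row to a line, values as JSON. move_arm: Moves the arm, as the interface text tells. Its arguments: {"type":"object","properties":{"increments":{"type":"array"}},"required":["increments"]}

```bash
ls; mkdir -p pics
cat > h.py <<'E'
import numpy as np, cv2
from rig import bot
def w_from_cam(n, st=None):
    m=bot.camera_model(n); T=np.eye(4)
    if n=='wrist':
        st=st or bot.read_state(); T[:3,:3]=np.array(st['tcp_rot']); T[:3,3]=st['position']
        return T@np.array(m['tool_from_camera'])
    R=cv2.Rodrigues(np.array(m['rvec'],float))[0]; t=np.array(m['tvec'],float).reshape(3)
    T[:3,:3]=R.T; T[:3,3]=-R.T@t; return T
def pts(n, dep, us, vs, T):
    m=bot.camera_model(n); p=np.stack([us,vs],-1).astype(np.float64).reshape(-1,1,2)
    q=cv2.undistortPoints(p,np.array(m['intrinsics'],float),np.array(m['D'],float)).reshape(-1,2)
    z=dep[vs.astype(int),us.astype(int)]
    P=np.c_[q*z[:,None],z]; return P@T[:3,:3].T+T[:3,3]
def save(name,img,scale=1):
    cv2.imwrite('pics/'+name,cv2.resize(img[:,:,::-1],None,fx=scale,fy=scale,interpolation=cv2.INTER_CUBIC))
E
python3 - <<'E'
from h import *
s=bot.read_state(); print(s['position'],s['tcp_rot'],s['opening'],s['force'],s['time_s'])
for n in ['scene','top']:
    im,d=bot.capture(n); save(n+'0.png',im,1.5); np.savez('/tmp/'+n,im=im,d=d)
    T=w_from_cam(n); print(n,T.round(3).tolist())
    for l in ['rake','rake_grip','tray','bar_a','mat']:
        for r in bot.spot_in(l,n)[:5]: print(l,r['conf'],(T[:3,:3]@np.array(r['at'])+T[:3,3]).round(3))
E
```

```text
pics
[ 0.21816835 -0.58489948  0.22155032] [[ 9.37032302e-01  3.49242478e-01 -3.94770542e-04]
 [ 3.49242494e-01 -9.37029914e-01  2.14953339e-03]
 [ 3.80796562e-04 -2.15205287e-03 -9.99997612e-01]] 0.9964437277494462 [-0.34972247 -0.34812816 -0.15419686] 0.0
scene [[-0.845, -0.208, 0.492, -0.146], [-0.534, 0.354, -0.768, 1.196], [-0.014, -0.912, -0.41, 0.687], [0.0, 0.0, 0.0, 1.0]]
rake 0.93 [0.536 0.215 0.051]
rake 0.76 [0.537 0.625 0.071]
rake_grip 0.95 [0.536 0.215 0.049]
rake_grip 0.81 [0.54  0.623 0.07 ]
tray 0.86 [ 0.529 -0.179  0.017]
bar_a 0.6 [ 0.479 -0.179  0.033]
mat 0.66 [0.528 0.219 0.008]
top [[0.015, -0.977, 0.213, 0.322], [-1.0, -0.015, 0.001, 0.109], [0.002, -0.213, -0.977, 1.291], [0.0, 0.0, 0.0, 1.0]]
rake 0.84 [0.54  0.205 0.078]
rake 0.59 [0.537 0.599 0.08 ]
rake_grip 0.86 [0.539 0.205 0.078]
rake_grip 0.73 [0.54  0.6   0.074]
tray 0.61 [ 0.527 -0.196  0.012]
bar_a 0.57 [ 0.484 -0.194  0.028]
bar_a 0.46 [ 0.527 -0.19   0.029]
bar_a 0.44 [ 0.564 -0.195  0.028]
bar_a 0.41 [ 0.523 -0.198  0.012]
bar_a 0.16 [0.541 0.172 0.004]
mat 0.86 [0.542 0.174 0.002]
mat 0.27 [ 0.569 -0.193  0.026]
mat 0.16 [ 0.526 -0.196  0.012]
```

View pics/scene0.png

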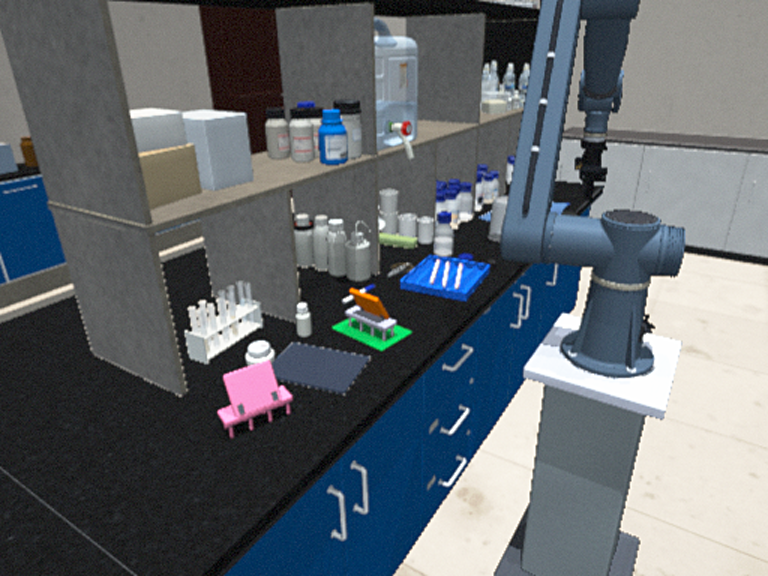

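View pics/top0.png

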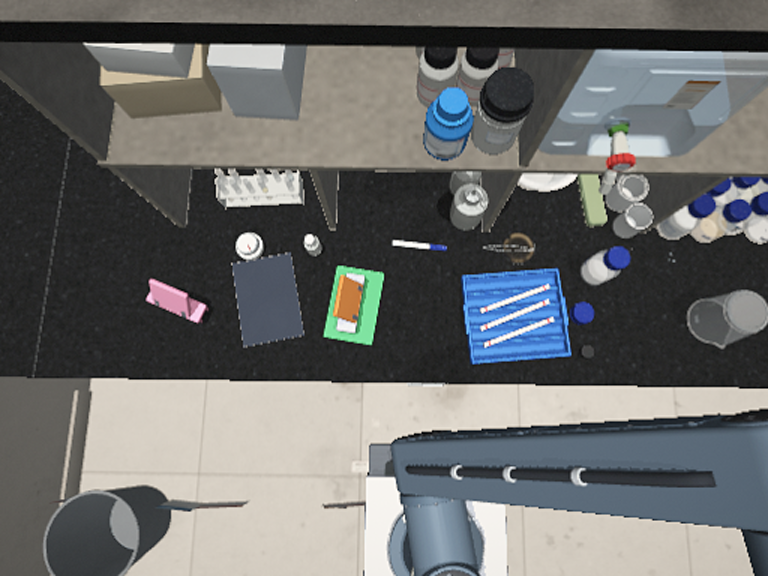

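The scene and top pictures show the orange rake on its green mat at top (348,300). The pink look-alike is at (175,300), with a dark mat at (267,300). The tray is at (515,315) with three white bars about 0.3 rad askew. I choose the orange rake and will check that in a crop.

```bash
cat > m.py <<'E'
from h import *
def rect(P):
    (c,s,a)=cv2.minAreaRect((P[:,:2]*1000).astype(np.float32)); b=cv2.boxPoints((c,s,a)); 
    e=[b[1]-b[0],b[2]-b[1]]; e=e[0] if np.linalg.norm(e[0])>np.linalg.norm(e[1]) else e[1]
    return np.round(c,1),np.round(s,1),round(np.degrees(np.arctan2(e[1],e[0])),1)
def measure(n,im,d,T):
    hsv=cv2.cvtColor(im,cv2.COLOR_RGB2HSV); v,u=np.nonzero(d>0)
    P=pts(n,d,u,v,T); H,S,V=[hsv[v,u,i].astype(int) for i in range(3)]
    return P,H,S,V,u,v
E
python3 - <<'E'
from m import *
z=np.load('/tmp/top.npz'); im,d=z['im'],z['d']; T=w_from_cam('top')
P,H,S,V,u,v=measure('top',im,d,T)
work=(P[:,0]>.38)&(P[:,0]<.68)&(P[:,1]<.35)&(P[:,1]>-.36)
tray=work&(H>95)&(H<125)&(S>120)&(P[:,1]>-.33)&(P[:,1]<-.05)&(P[:,2]<.05)
lab=np.zeros(d.shape,np.uint8); lab[v[tray],u[tray]]=1
k,L,st,c=cv2.connectedComponentsWithStats(lab); i=1+np.argmax(st[1:,4]); m=tray&(L[v,u]==i)
print('tray',rect(P[m]),P[m].min(0),P[m].max(0))
mat=work&(H>45)&(H<85)&(S>100)&(P[:,2]<.02)&(P[:,1]>.05); print('mat',rect(P[mat]),P[mat][:,2].mean())
org=work&(H>5)&(H<20)&(S>150)&(P[:,1]>.05)&(P[:,1]<.3); q=P[org]
print('org',rect(q),q.min(0),q.max(0)); 
c=q.mean(0);w=np.linalg.svd(q-c)[2]; print(c,w)
bar=work&(S<70)&(V>150)&(P[:,1]>-.33)&(P[:,1]<-.08)&(P[:,2]<.05)&(P[:,2]>.015)
lab[:]=0; lab[v[bar],u[bar]]=1
k,L,st,c=cv2.connectedComponentsWithStats(lab)
for i in range(1,k):
    if st[i,4]>25:
        m=bar&(L[v,u]==i); print('bar',rect(P[m]),P[m][:,2].mean().round(4))
save('rakecrop.png',im[165:240,205:270],6)
E
```

```text
tray (array([ 530.9, -197.8]), array([222. , 257.8]), np.float32(-84.7)) [ 0.41119157 -0.329434   -0.0047348 ] [ 0.65191577 -0.06515748  0.03728204]
mat (array([551. , 196.8]), array([122.3, 184.9]), np.float32(-8.8)) 0.0040456129369595495
org (array([546.5, 205.3]), array([48.1, 92.6]), np.float32(-8.4)) [0.49941142 0.1757427  0.05002196] [0.59396605 0.23430127 0.12244845]
[0.54628983 0.2056527  0.09310026] [[-0.99194223  0.09601381 -0.08265567]
 [-0.01821671  0.5375465   0.84303731]
 [ 0.12537449  0.83775002 -0.53146602]]
bar (array([ 569.5, -199.3]), array([ 13. , 158.6]), np.float32(-69.0)) 0.0284
bar (array([ 526.8, -190.2]), array([ 13. , 144.7]), np.float32(-67.1)) 0.0284
bar (array([ 489.5, -207.5]), array([ 12. , 165.1]), np.float32(-68.3)) 0.0275
```

View pics/rakecrop.png

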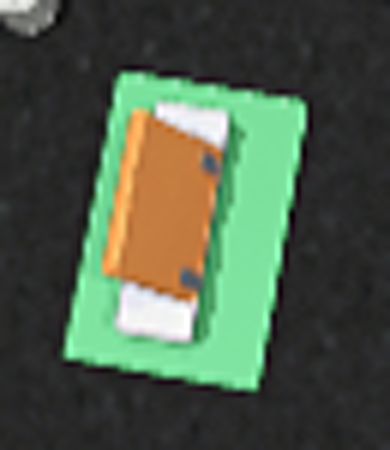

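The crop confirms the orange rake on the green mat, with the handle leaning left. Moving over there now; the roll comes first.

move_arm([
  {"xyz":[0,0,0],"roll":0.102,"grip":100},
  {"xyz":[0,0,0],"roll":0.102,"grip":100},
  {"xyz":[0,0,0],"roll":0.102,"grip":100},
  {"xyz":[0,0,0],"roll":0.102,"grip":100},
  {"xyz":[0,0,0],"roll":0.102,"grip":100},
])

```text
time_s: 1.02
position: [0.2183, -0.5856, 0.2226]
tcp_rot: [[0.988, -0.158, 0.0], [-0.158, -0.988, -0.0], [0.0, 0.0, -1.0]]
force: [-0.1, 0.8, -0.1]
opening: 0.998
grasp_force: 0.0
```

move_arm([
  {"xyz":[10,-40,0],"roll":0,"grip":100},
  {"xyz":[10,-40,0],"roll":0,"grip":100},
  {"xyz":[10,-40,0],"roll":0,"grip":100},
  {"xyz":[10,-40,0],"roll":0,"grip":100},
  {"xyz":[10,-40,0],"roll":0,"grip":100},
])

```text
time_s: 1.43
position: [0.2986, -0.3939, 0.2226]
tcp_rot: [[0.988, -0.153, 0.0], [-0.153, -0.988, -0.0], [0.0, 0.0, -1.0]]
force: [0.8, -0.0, -0.3]
opening: 0.999
grasp_force: 0.0
```

move_arm([
  {"xyz":[10,-40,0],"roll":0,"grip":100},
  {"xyz":[10,-40,0],"roll":0,"grip":100},
  {"xyz":[10,-40,0],"roll":0,"grip":100},
  {"xyz":[10,-40,0],"roll":0,"grip":100},
  {"xyz":[10,-40,0],"roll":0,"grip":100},
])

```text
time_s: 1.85
position: [0.3787, -0.2039, 0.2229]
tcp_rot: [[0.988, -0.153, 0.001], [-0.153, -0.988, -0.001], [0.001, 0.0, -1.0]]
force: [1.0, -0.6, 0.2]
opening: 1.001
grasp_force: 0.0
```

Run:
```python
from h import *
print(bot.camera_model('wrist'))
im,d=bot.capture('wrist'); save('w0.png',im);
```

```text
{'intrinsics': array([[282.94273332,   0.        , 259.98522633],
       [  0.        , 282.94273332, 192.6118916 ],
       [  0.        ,   0.        ,   1.        ]]), 'D': array([-0.02754368,  0.        ,  0.        ,  0.        ,  0.        ]), 'tool_from_camera': array([[ 2.64540399e-04, -9.65979629e-01, -2.58618030e-01,
         6.95624516e-02],
       [ 9.99999722e-01,  7.51098335e-05,  7.42352556e-04,
        -6.79998145e-04],
       [-6.97672690e-04, -2.58618155e-01,  9.65979380e-01,
        -1.62009531e-01],
       [ 0.00000000e+00,  0.00000000e+00,  0.00000000e+00,
         1.00000000e+00]])}
```

View pics/w0.png

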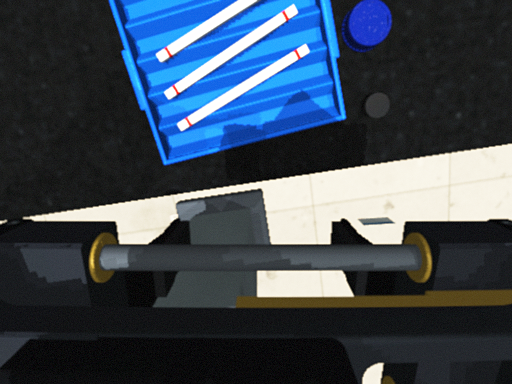

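The wrist picture shows the tray with its three bars at the top (bar ends from (160,55) to (305,50)). The hand covers the rows below about 215, so I will look at the rake from the near side.

move_arm([
  {"xyz":[2,-41,0],"roll":0,"grip":100},
  {"xyz":[2,-41,0],"roll":0,"grip":100},
  {"xyz":[2,-41,0],"roll":0,"grip":100},
  {"xyz":[2,-41,0],"roll":0,"grip":100},
  {"xyz":[2,-41,0],"roll":0,"grip":100},
])

```text
time_s: 2.32
position: [0.4196, -0.0029, 0.2229]
tcp_rot: [[0.988, -0.153, 0.001], [-0.153, -0.988, -0.0], [0.001, 0.0, -1.0]]
force: [1.4, -0.9, -0.2]
opening: 1.002
grasp_force: 0.0
```

move_arm([
  {"xyz":[2,-41,0],"roll":0,"grip":100},
  {"xyz":[2,-41,0],"roll":0,"grip":100},
  {"xyz":[2,-41,0],"roll":0,"grip":100},
  {"xyz":[2,-41,0],"roll":0,"grip":100},
  {"xyz":[2,-41,0],"roll":0,"grip":100},
])

```text
time_s: 2.73
position: [0.4608, 0.1986, 0.2228]
tcp_rot: [[0.988, -0.152, 0.001], [-0.152, -0.988, -0.0], [0.001, -0.0, -1.0]]
force: [0.6, -0.7, 0.3]
opening: 1.001
grasp_force: 0.0
```

Run:
```python
from m import *
s=bot.read_state(); print(s['position'],s['joint_positions'])
im,d=bot.capture('wrist'); save('w1.png',im); np.savez('/tmp/w1',im=im,d=d)
T=w_from_cam('wrist',s)
P,H,S,V,u,v=measure('wrist',im,d,T)
work=(P[:,0]>.42)&(P[:,0]<.68)&(P[:,1]<.35)&(P[:,1]>.05)&(v<215)
mat=work&(H>45)&(H<85)&(S>100)&(P[:,2]<.02); print('mat',rect(P[mat]),P[mat][:,2].mean())
org=work&(H>5)&(H<20)&(S>150)&(P[:,2]>.03); q=P[org]
print('org',rect(q),q.min(0),q.max(0))
# iterative plane fit of broad face
best=None;rng=np.random.default_rng(0)
for _ in range(300):
    a=q[rng.choice(len(q),3,False)]; n=np.cross(a[1]-a[0],a[2]-a[0]); n/=np.linalg.norm(n)+1e-12
    i=abs((q-a[0])@n)<.002
    if best is None or i.sum()>best.sum(): best=i
f=q[best]; c=f.mean(0); w=np.linalg.svd(f-c)[2]; print(len(q),len(f),c,w)
hd=work&(S<60)&(V>120)&(P[:,2]>.03)&(P[:,2]<.06); print('head',rect(P[hd]),P[hd][:,2].mean())
```

```text
[0.46077832 0.19861263 0.22284998] [ 1.05436959e+01  2.07315265e+01  9.95027400e+01 -1.22712194e-02
  5.97224527e+01  1.09303714e+02]
mat (array([535.5, 155.5]), array([213.1, 196.7]), np.float32(81.1)) 0.0034292027524778284
org (array([546.2, 206.3]), array([49.6, 93.2]), np.float32(-8.6)) [0.49763545 0.17494427 0.04253407] [0.59459996 0.23605875 0.12016378]
4299 4052 [0.54725738 0.20494469 0.09034953] [[-0.98601813  0.16431652  0.02771859]
 [ 0.10474181  0.48176298  0.8700193 ]
 [-0.12960476 -0.8607581   0.49223784]]
head (array([546.3, 204. ]), array([ 45.5, 138.5]), np.float32(-8.3)) 0.046599495141306575
```

View pics/w1.png

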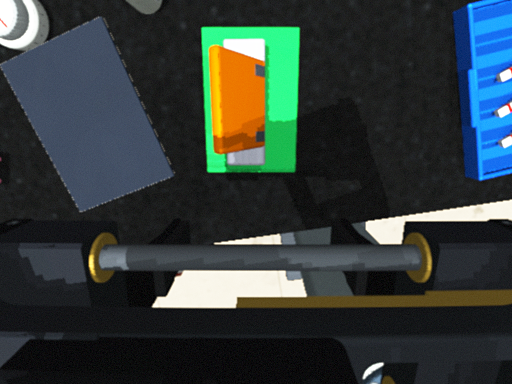

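The wrist picture shows the rake upright in the middle of its mat, at (240,100). It is at (0.546, 0.204) with a yaw of about -8.5°. The moves only offer roll, so the tool stays vertical. I will tip the rake about its right-hand tine row between the fingers until its handle is upright, and grip it there.

move_arm([
  {"xyz":[28,-10,0],"roll":0,"grip":100},
  {"xyz":[28,-10,0],"roll":0,"grip":100},
  {"xyz":[27,-9,0],"roll":0,"grip":100},
  {"xyz":[0,0,30],"roll":0,"grip":100},
  {"xyz":[0,0,30],"roll":0,"grip":100},
])

```text
time_s: 3.2
position: [0.5512, 0.2128, 0.1638]
tcp_rot: [[0.988, -0.152, 0.008], [-0.153, -0.988, 0.001], [0.008, -0.003, -1.0]]
force: [-0.8, -0.7, -0.6]
opening: 0.999
grasp_force: 0.0
```

move_arm([
  {"xyz":[0,0,30],"roll":0,"grip":100},
  {"xyz":[0,0,30],"roll":0,"grip":100},
  {"xyz":[0,0,28],"roll":0,"grip":100},
  {"xyz":[0,0,0],"roll":0,"grip":75},
  {"xyz":[0,0,0],"roll":0,"grip":58},
])

```text
time_s: 3.62
position: [0.5461, 0.2119, 0.0734]
tcp_rot: [[0.988, -0.153, -0.004], [-0.153, -0.988, -0.001], [-0.003, 0.001, -1.0]]
force: [-0.1, -0.1, -0.4]
opening: 0.917
grasp_force: 0.0
```

move_arm([
  {"xyz":[0,0,0],"roll":0,"grip":58},
  {"xyz":[0,0,0],"roll":0,"grip":58},
  {"xyz":[0,0,0],"roll":0,"grip":58},
])

```text
time_s: 3.87
position: [0.5485, 0.2128, 0.0767]
tcp_rot: [[0.988, -0.153, 0.004], [-0.153, -0.988, 0.001], [0.004, -0.001, -1.0]]
force: [0.8, 0.0, 0.5]
opening: 0.709
grasp_force: 0.0
```

move_arm([
  {"xyz":[0,0,0],"roll":0,"grip":57},
  {"xyz":[0,0,0],"roll":0,"grip":57},
  {"xyz":[0,4,0],"roll":0,"grip":55},
  {"xyz":[0,4,0],"roll":0,"grip":52},
  {"xyz":[0,4,0],"roll":0,"grip":50},
])

```text
time_s: 4.28
position: [0.5451, 0.2004, 0.0747]
tcp_rot: [[0.988, -0.152, 0.0], [-0.152, -0.988, 0.0], [0.0, -0.0, -1.0]]
force: [0.1, 0.8, -0.6]
opening: 0.524
grasp_force: 0.2
```

move_arm([
  {"xyz":[0,4,0],"roll":0,"grip":50},
  {"xyz":[0,4,0],"roll":0,"grip":50},
  {"xyz":[0,4,0],"roll":0,"grip":48},
  {"xyz":[0,4,0],"roll":0,"grip":46},
  {"xyz":[0,4,0],"roll":0,"grip":44},
])

```text
time_s: 4.7
position: [0.542, 0.1804, 0.0745]
tcp_rot: [[0.988, -0.153, -0.0], [-0.153, -0.988, -0.0], [-0.0, 0.0, -1.0]]
force: [-0.2, 0.2, 0.0]
opening: 0.455
grasp_force: 0.1
```

Run:
```python
from h import *
s=bot.read_state(); print(s['position'],s['opening'],s['force'],s['grasp_force'])
im,d=bot.capture('scene'); save('s1.png',im[170:250,190:300],7)
```

```text
[0.54197481 0.18042236 0.07447118] 0.45502856373463085 [-0.19331766  0.17354142  0.03976693] 0.052795860974583775
```

View pics/s1.png

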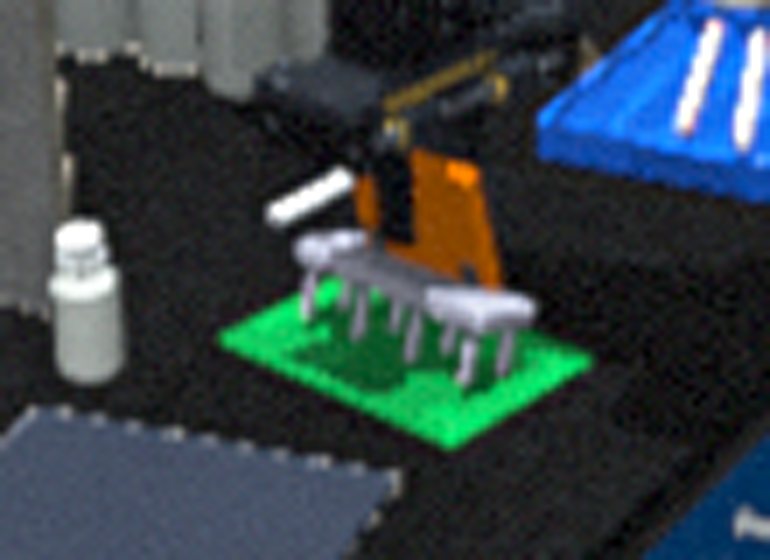

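The crop shows the rake tipping about its right-hand tines, with the left row lifted off the mat and the handle between the fingers at (400,200). I'll carry on and then close.

move_arm([
  {"xyz":[0,4,0],"roll":0,"grip":40},
  {"xyz":[0,4,0],"roll":0,"grip":36},
  {"xyz":[0,3,0],"roll":0,"grip":32},
  {"xyz":[0,2,0],"roll":0,"grip":26},
  {"xyz":[0,1,0],"roll":0,"grip":20},
])

```text
time_s: 5.17
position: [0.5399, 0.1668, 0.0745]
tcp_rot: [[0.988, -0.153, -0.0], [-0.153, -0.988, -0.0], [-0.0, 0.0, -1.0]]
force: [0.4, -1.6, -0.0]
opening: 0.261
grasp_force: 1.2
```

move_arm([
  {"xyz":[0,0,0],"roll":0,"grip":14},
  {"xyz":[0,0,0],"roll":0,"grip":8},
  {"xyz":[0,0,0],"roll":0,"grip":4},
  {"xyz":[0,0,0],"roll":0,"grip":0},
  {"xyz":[0,0,0],"roll":0,"grip":0},
])

```text
time_s: 5.58
position: [0.5399, 0.1672, 0.0745]
tcp_rot: [[0.988, -0.152, -0.0], [-0.152, -0.988, -0.0], [-0.0, 0.0, -1.0]]
force: [-0.0, -0.7, -0.4]
opening: 0.131
grasp_force: 30.0
```

move_arm([
  {"xyz":[0,0,0],"roll":0,"grip":0},
  {"xyz":[0,0,0],"roll":0,"grip":0},
])

```text
time_s: 5.75
position: [0.5399, 0.1672, 0.0745]
tcp_rot: [[0.988, -0.152, -0.0], [-0.152, -0.988, -0.0], [-0.0, 0.0, -1.0]]
force: [-0.0, -0.2, -1.2]
opening: 0.131
grasp_force: 30.0
```

Flat grip: opening 11.4 mm at 30 N, and the tips are 70.5 mm below the TCP. Lifting and moving to the tray.

move_arm([
  {"xyz":[0,0,-15],"roll":0,"grip":0},
  {"xyz":[0,0,-30],"roll":0,"grip":0},
  {"xyz":[0,0,-30],"roll":0,"grip":0},
  {"xyz":[0,0,-30],"roll":0,"grip":0},
  {"xyz":[0,0,-20],"roll":0,"grip":0},
])

```text
time_s: 6.17
position: [0.5406, 0.1674, 0.202]
tcp_rot: [[0.988, -0.153, 0.003], [-0.153, -0.988, 0.001], [0.003, -0.001, -1.0]]
force: [0.6, 0.3, -1.1]
opening: 0.134
grasp_force: 30.0
```

move_arm([
  {"xyz":[0,0,0],"roll":-0.12,"grip":0},
  {"xyz":[0,0,0],"roll":-0.125,"grip":0},
  {"xyz":[-19,30,0],"roll":0,"grip":0},
  {"xyz":[-20,36,0],"roll":0,"grip":0},
  {"xyz":[-20,36,0],"roll":0,"grip":0},
])

```text
time_s: 6.58
position: [0.4894, 0.0599, 0.1992]
tcp_rot: [[0.996, 0.095, -0.001], [0.095, -0.996, 0.0], [-0.0, -0.0, -1.0]]
force: [1.0, -1.6, -1.9]
opening: 0.133
grasp_force: 30.0
```

move_arm([
  {"xyz":[-20,36,0],"roll":0,"grip":0},
  {"xyz":[-20,36,0],"roll":0,"grip":0},
  {"xyz":[-20,36,0],"roll":0,"grip":0},
  {"xyz":[-20,36,0],"roll":0,"grip":0},
  {"xyz":[-20,36,0],"roll":0,"grip":0},
])

```text
time_s: 7.0
position: [0.4062, -0.1294, 0.1995]
tcp_rot: [[0.996, 0.092, 0.0], [0.092, -0.996, 0.0], [0.0, -0.0, -1.0]]
force: [0.6, -1.1, -2.6]
opening: 0.137
grasp_force: 30.0
```

move_arm([
  {"xyz":[-20,36,0],"roll":0,"grip":0},
  {"xyz":[0,25,0],"roll":0,"grip":0},
  {"xyz":[0,0,0],"roll":0,"grip":0},
  {"xyz":[0,0,0],"roll":0,"grip":0},
])

```text
time_s: 7.33
position: [0.3931, -0.1922, 0.1995]
tcp_rot: [[0.996, 0.088, 0.001], [0.088, -0.996, 0.0], [0.001, -0.0, -1.0]]
force: [0.3, 0.3, -2.6]
opening: 0.131
grasp_force: 30.0
```

Run:
```python
from m import *
s=bot.read_state(); print(s['position'],s['tcp_rot'],s['opening'])
im,d=bot.capture('wrist'); save('w2.png',im,1.5); np.savez('/tmp/w2',im=im,d=d,T=w_from_cam('wrist',s))
```

```text
[ 0.39314386 -0.19217419  0.19953885] [[ 9.96111351e-01  8.81012168e-02  5.93663575e-04]
 [ 8.81011654e-02 -9.96111526e-01  1.12104190e-04]
 [ 6.01231645e-04 -5.93658035e-05 -9.99999817e-01]] 0.13087278006688455
```

View pics/w2.png

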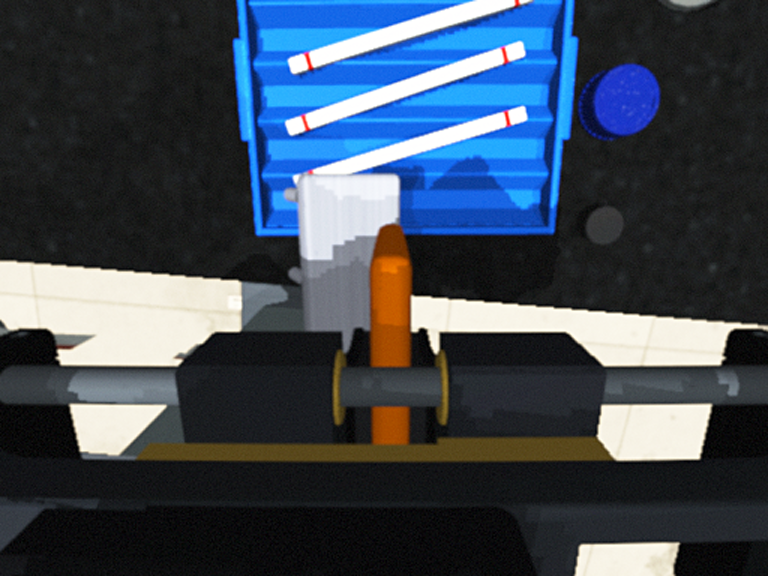

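The wrist picture shows the handle upright in the fingers, with the head below it at (350,250). The tray is square to the tool and nearly all in view: front corners (258,233) and (555,233). The bars' left ends are at (300,62), (292,125) and (300,178).

Run:
```python
from m import *
z=np.load('/tmp/w2.npz'); im,d,T=z['im'],z['d'],z['T']
P,H,S,V,u,v=measure('wrist',im,d,T)
blue=(H>95)&(H<118)&(S>120)&(P[:,2]>-.005)&(P[:,2]<.045)&(P[:,0]>.4)&(P[:,1]<-.05)
lab=np.zeros(d.shape,np.uint8); lab[v[blue],u[blue]]=1
k,L,st,c=cv2.connectedComponentsWithStats(lab); i=1+np.argmax(st[1:,4]); B=P[blue&(L[v,u]==i)]
# rims (z~.029): side rims lines, front rim
R=B[(B[:,2]>.0255)]
q=np.c_[R[:,0],R[:,1]]
a0=np.arctan2(T[1,1]*-1,T[0,1]*-1) # approx
def fit(p,name):
    for _ in range(3):
        l=cv2.fitLine(p.astype(np.float32),cv2.DIST_HUBER,0,1e-4,1e-4).ravel(); n=np.array([-l[1],l[0]])
        r=(p-l[2:])@n; p=p[abs(r)<.004]
    print(name,len(p),l.round(4),'deg',np.degrees(np.arctan2(l[1],l[0])).round(2)); return l
th=np.radians(5.3); ey=np.array([np.cos(th),np.sin(th)]); ex=np.array([np.sin(th),-np.cos(th)]); c0=np.array([.529,-.196])
X=(q-c0)@ex; Y=(q-c0)@ey
print(np.percentile(X,[1,99]),np.percentile(Y,[1,99]))
nr=(Y<.09)&(Y>-.09)
# outer rim edges -> use points of rim top by side
left=q[(X<-.105)&(X>-.125)&nr]; right=q[(X>.105)&(X<.125)&nr]; front=q[(Y<-.095)&(abs(X)<.1)]
for p,n in((left,'L'),(right,'R'),(front,'F')):
    l=fit(p,n); print('   in c0 frame', ((l[2:]-c0)@ex).round(4), ((l[2:]-c0)@ey).round(4))
# ridge crests: z by Y profile
Bx=(B[:,:2]-c0)@ex; By=(B[:,:2]-c0)@ey
s=(abs(Bx)<.11)&(Bx<-.08)
for y in np.arange(-.1,.06,.005):
    m=s&(abs(By-y)<.0025); 
    if m.sum()>3: print(round(y,3),B[m,2].mean().round(4),end=' | ')
print()
bar=(S<60)&(V>150)&(P[:,2]>.018)&(P[:,2]<.04)&(P[:,0]>.42)&(P[:,1]<-.05)&(P[:,1]>-.34)&(v<125)
lab[:]=0; lab[v[bar],u[bar]]=1
k,L,st,c=cv2.connectedComponentsWithStats(lab)
for i in range(1,k):
    if st[i,4]>20:
        p=P[bar&(L[v,u]==i)]; A=np.c_[(p[:,:2]-c0)@ex,(p[:,:2]-c0)@ey]
        l=cv2.fitLine(A.astype(np.float32),cv2.DIST_HUBER,0,1e-4,1e-4).ravel(); print('seg n',len(p),'x',A[:,0].min().round(3),A[:,0].max().round(3),'y at x=0',(l[3]-l[2]*l[1]/l[0]).round(4),'slope',(l[1]/l[0]).round(3),p[:,2].mean().round(4))
```

```text
[-0.12763605  0.11618493] [-0.10892529  0.05240246]
L 881 [ 0.9953  0.0972  0.5056 -0.0774] deg 5.58
   in c0 frame -0.1203 -0.0123
R 848 [ 0.9955  0.0953  0.5432 -0.3037] deg 5.47
   in c0 frame 0.1086 0.0042
F 499 [ 0.0923 -0.9957  0.4261 -0.2365] deg -84.71
   in c0 frame 0.0309 -0.1062
-0.1 0.0166 | -0.095 0.0099 | -0.09 0.0049 | -0.085 0.0049 | -0.08 0.0046 | -0.075 0.0077 | -0.07 0.0137 | -0.065 0.0191 | -0.06 0.0169 | -0.055 0.0099 | -0.05 0.005 | -0.045 0.0049 | -0.04 0.0049 | -0.035 0.0079 | -0.03 0.0146 | -0.025 0.0192 | -0.02 0.016 | -0.015 0.0097 | -0.01 0.0049 | -0.005 0.0047 | 0.0 0.0047 | 0.005 0.0071 | 0.01 0.0133 | 0.015 0.0194 | 0.02 0.0166 | 0.025 0.0095 | 0.03 0.0049 | 0.035 0.0048 | 0.04 0.0047 | 0.045 0.007 | 0.05 0.0142 | 0.055 0.0191 | 
seg n 1480 x -0.074 0.07 y at x=0 0.036 slope 0.273 0.0275
seg n 114 x 0.066 0.078 y at x=0 0.0318 slope -0.142 0.028
seg n 1425 x -0.079 0.064 y at x=0 -0.0015 slope 0.316 0.0276
seg n 117 x -0.09 -0.077 y at x=0 0.0279 slope 0.177 0.0273
seg n 109 x 0.071 0.083 y at x=0 -0.0477 slope 0.335 0.0279
seg n 1139 x -0.075 0.068 y at x=0 -0.0434 slope 0.269 0.0276
seg n 111 x -0.096 -0.081 y at x=0 -0.0706 slope -0.478 0.0273
```

Tray centre is (0.525, -0.1905), yaw 5.4°. The bars are centred over grooves -40, 0 and 40 with slope about +0.3. The lower tine row sits 22 mm left of the tool, so I put the tips at the tray middle and descend between the bars.

move_arm([
  {"xyz":[33,8,0],"roll":-0.006,"grip":0},
  {"xyz":[33,8,0],"roll":0,"grip":0},
  {"xyz":[33,8,20],"roll":0,"grip":0},
  {"xyz":[33,8,20],"roll":0,"grip":0},
  {"xyz":[0,0,30],"roll":0,"grip":0},
])

```text
time_s: 7.8
position: [0.5372, -0.2114, 0.1312]
tcp_rot: [[0.995, 0.101, 0.014], [0.101, -0.995, -0.007], [0.014, 0.009, -1.0]]
force: [1.6, -1.6, -1.6]
opening: 0.137
grasp_force: 30.0
```

move_arm([
  {"xyz":[0,0,0],"roll":0,"grip":0},
  {"xyz":[0,0,0],"roll":0,"grip":0},
  {"xyz":[0,0,0],"roll":0,"grip":0},
])

```text
time_s: 8.05
position: [0.5273, -0.2084, 0.1299]
tcp_rot: [[0.995, 0.099, -0.001], [0.099, -0.995, 0.001], [-0.001, -0.001, -1.0]]
force: [-0.5, -0.6, -1.7]
opening: 0.137
grasp_force: 30.0
```

```bash
cat > t.py <<'E'
from h import *
s=bot.read_state(); p=np.array(s['position']); R=np.array(s['tcp_rot'])
th=np.radians(5.4); ex=np.array([np.sin(th),-np.cos(th)]); ey=np.array([np.cos(th),np.sin(th)]); c=np.array([.5252,-.1905])
print('t',s['time_s'],'tool in tray',((p[:2]-c)@ex).round(4),((p[:2]-c)@ey).round(4),p[2].round(4),'yaw',np.degrees(np.arctan2(R[1,0],R[0,0])).round(2),s['force'].round(1),s['opening'].round(3))
E
cat > look.py <<'E'
import sys
from m import *
im,d=bot.capture('wrist'); save(sys.argv[1],im,1.5)
E
python3 t.py; python3 look.py w3.png
```

```text
Traceback (most recent call last):
  File "t.py", line 4, in <module>
    print('t',s['time_s'],'tool in tray',((p[:2]-c)@ex).round(4),((p[:2]-c)@ey).round(4),p[2].round(4),'yaw',np.degrees(np.arctan2(R[1,0],R[0,0])).round(2),s['force'].round(1),s['opening'].round(3))
                                                                                                                                                                                ^^^^^^^^^^^^^^^^^^
AttributeError: 'float' object has no attribute 'round'
```

View pics/w3.png

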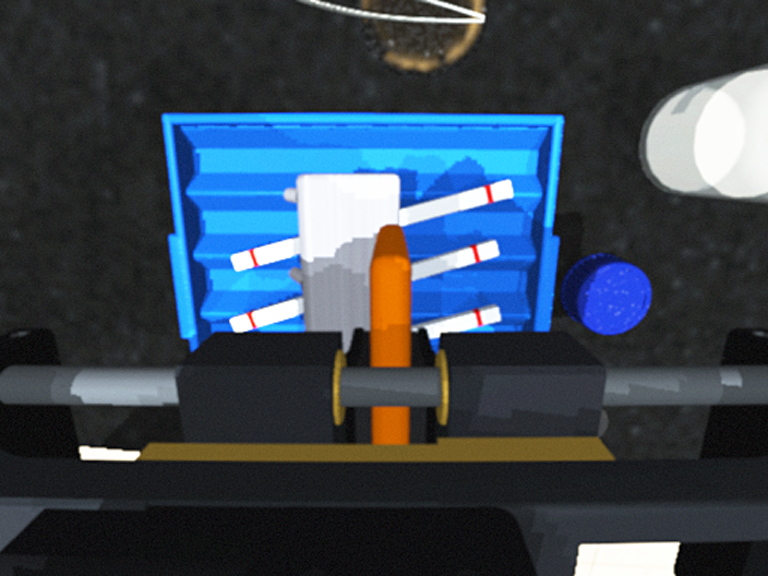

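The picture shows the rake head over the tray middle, with tines at (290,195) and (295,272) near the ridge lines and the bar ends clear on both sides. Descending, then sweeping +x.

move_arm([
  {"xyz":[0,4,15],"roll":0.003,"grip":0},
  {"xyz":[0,0,12],"roll":0,"grip":0},
  {"xyz":[0,0,9],"roll":0,"grip":0},
  {"xyz":[0,0,0],"roll":0,"grip":0},
  {"xyz":[0,0,0],"roll":0,"grip":0},
])

```text
time_s: 8.52
position: [0.5279, -0.2139, 0.0943]
tcp_rot: [[0.996, 0.095, 0.0], [0.095, -0.996, -0.0], [0.0, 0.0, -1.0]]
force: [0.9, -0.6, -2.0]
opening: 0.14
grasp_force: 30.0
```

```bash
sed -i "s/s\['force'\].round(1),s\['opening'\].round(3)/np.round(s['force'],1),round(s['opening'],3)/" t.py; python3 t.py
```

```text
t 8.5167 tool in tray 0.0236 0.0005 0.0943 yaw 5.42 [ 0.9 -0.6 -2. ] 0.14
```

move_arm([
  {"xyz":[0,9,1],"roll":0,"grip":0},
  {"xyz":[0,9,0],"roll":0,"grip":0},
  {"xyz":[0,9,0],"roll":0,"grip":0},
  {"xyz":[0,7,0],"roll":0,"grip":0},
  {"xyz":[0,7,0],"roll":0,"grip":0},
])

```text
time_s: 8.93
position: [0.5322, -0.2563, 0.0929]
tcp_rot: [[0.996, 0.094, 0.001], [0.094, -0.996, -0.001], [0.001, 0.001, -1.0]]
force: [0.8, 0.5, -2.3]
opening: 0.135
grasp_force: 30.0
```

move_arm([
  {"xyz":[0,6,0],"roll":0,"grip":0},
  {"xyz":[0,6,0],"roll":0,"grip":0},
  {"xyz":[0,6,0],"roll":0,"grip":0},
  {"xyz":[0,6,0],"roll":0,"grip":0},
  {"xyz":[0,6,0],"roll":0,"grip":0},
])

```text
time_s: 9.35
position: [0.5347, -0.2851, 0.0925]
tcp_rot: [[0.996, 0.095, -0.0], [0.095, -0.996, 0.0], [-0.0, -0.0, -1.0]]
force: [0.7, 0.5, -1.5]
opening: 0.136
grasp_force: 30.0
```

```bash
cat > bars.py <<'E'
from m import *
s=bot.read_state(); im,d=bot.capture('wrist'); T=w_from_cam('wrist',s)
P,H,S,V,u,v=measure('wrist',im,d,T)
th=np.radians(5.4); ex=np.array([np.sin(th),-np.cos(th)]); ey=np.array([np.cos(th),np.sin(th)]); c=np.array([.5252,-.1905])
X=(P[:,:2]-c)@ex; Y=(P[:,:2]-c)@ey
bar=(S<60)&(V>110)&(P[:,2]>.009)&(P[:,2]<.034)&(abs(X)<.11)&(abs(Y)<.098)
lab=np.zeros(d.shape,np.uint8); lab[v[bar],u[bar]]=1
k,L,st,_=cv2.connectedComponentsWithStats(lab)
for i in range(1,k):
    if st[i,4]>20:
        m=bar&(L[v,u]==i); x,y=X[m],Y[m]
        l=cv2.fitLine(np.c_[x,y].astype(np.float32),cv2.DIST_HUBER,0,1e-4,1e-4).ravel()
        print('n',m.sum(),'x',x.min().round(3),x.max().round(3),'ymean',y.mean().round(4),'slope',(l[1]/l[0]).round(3),'z',P[m][:,2].mean().round(4), 'zends',P[m][x<x.min()+.02,2].mean().round(3),P[m][x>x.max()-.02,2].mean().round(3))
E
python3 t.py; python3 bars.py
```

```text
t 9.35 tool in tray 0.0951 0.0006 0.0925 yaw 5.44 [ 0.7  0.5 -1.5] 0.136
n 1810 x -0.078 0.046 ymean 0.0332 slope 0.236 z 0.0272 zends 0.026 0.028
n 166 x -0.096 -0.07 ymean 0.0181 slope 0.279 z 0.0272 zends 0.027 0.028
n 1682 x -0.074 0.046 ymean -0.007 slope 0.233 z 0.0274 zends 0.027 0.028
n 146 x -0.102 -0.074 ymean -0.0231 slope -0.239 z 0.0274 zends 0.027 0.027
n 61 x -0.084 -0.072 ymean -0.0655 slope 0.139 z 0.0277 zends 0.028 0.028
```

move_arm([
  {"xyz":[0,6,0],"roll":0,"grip":0},
  {"xyz":[0,6,0],"roll":0,"grip":0},
  {"xyz":[0,6,0],"roll":0,"grip":0},
  {"xyz":[0,4,0],"roll":0,"grip":0},
  {"xyz":[0,0,0],"roll":0,"grip":0},
])

```text
time_s: 9.82
position: [0.5371, -0.3079, 0.0927]
tcp_rot: [[0.996, 0.094, 0.001], [0.094, -0.996, -0.001], [0.001, 0.001, -1.0]]
force: [0.2, -0.3, -2.3]
opening: 0.133
grasp_force: 30.0
```

```bash
python3 t.py; python3 bars.py
```

```text
t 9.8167 tool in tray 0.118 0.0008 0.0927 yaw 5.39 [ 0.2 -0.3 -2.3] 0.133
n 2110 x -0.079 0.069 ymean 0.0345 slope 0.206 z 0.0268 zends 0.027 0.027
n 166 x -0.098 -0.07 ymean 0.0189 slope 0.188 z 0.0272 zends 0.027 0.027
n 1967 x -0.077 0.068 ymean -0.0054 slope 0.211 z 0.027 zends 0.027 0.027
n 22 x -0.078 -0.073 ymean -0.0646 slope 0.138 z 0.0278 zends 0.028 0.028
```

move_arm([
  {"xyz":[0,0,-15],"roll":0,"grip":0},
  {"xyz":[0,-24,0],"roll":0,"grip":0},
  {"xyz":[0,-24,0],"roll":0,"grip":0},
  {"xyz":[0,-24,0],"roll":0,"grip":0},
  {"xyz":[0,-24,0],"roll":0,"grip":0},
])

```text
time_s: 10.28
position: [0.5272, -0.2097, 0.1076]
tcp_rot: [[0.996, 0.094, -0.0], [0.094, -0.996, 0.0], [-0.0, -0.0, -1.0]]
force: [0.4, 0.5, -2.7]
opening: 0.138
grasp_force: 30.0
```

move_arm([
  {"xyz":[0,0,8],"roll":0,"grip":0},
  {"xyz":[0,0,7],"roll":0,"grip":0},
  {"xyz":[0,-8,0],"roll":0,"grip":0},
  {"xyz":[0,-9,0],"roll":0,"grip":0},
  {"xyz":[0,-9,0],"roll":0,"grip":0},
])

```text
time_s: 10.7
position: [0.5252, -0.1851, 0.0924]
tcp_rot: [[0.996, 0.093, -0.0], [0.093, -0.996, 0.0], [-0.0, -0.0, -1.0]]
force: [-0.8, 0.1, -2.6]
opening: 0.138
grasp_force: 30.0
```

move_arm([
  {"xyz":[0,-9,0],"roll":0,"grip":0},
  {"xyz":[0,-6,0],"roll":0,"grip":0},
  {"xyz":[0,-6,0],"roll":0,"grip":0},
  {"xyz":[0,-6,0],"roll":0,"grip":0},
  {"xyz":[0,-6,0],"roll":0,"grip":0},
])

```text
time_s: 11.12
position: [0.5223, -0.1518, 0.0927]
tcp_rot: [[0.996, 0.095, 0.001], [0.095, -0.996, -0.0], [0.001, 0.0, -1.0]]
force: [-0.3, -1.0, -2.5]
opening: 0.137
grasp_force: 30.0
```

```bash
python3 t.py; python3 bars.py
```

```text
t 11.1167 tool in tray -0.0388 0.0008 0.0927 yaw 5.43 [-0.3 -1.  -2.5] 0.137
n 1536 x -0.034 0.08 ymean 0.039 slope -0.016 z 0.0128 zends 0.013 0.013
n 161 x 0.082 0.094 ymean 0.038 slope 0.495 z 0.0128 zends 0.013 0.013
n 1547 x -0.027 0.073 ymean 0.0067 slope 0.075 z 0.0202 zends 0.018 0.022
n 190 x 0.075 0.087 ymean 0.0104 slope 1.212 z 0.0232 zends 0.023 0.023
n 40 x 0.084 0.091 ymean -0.0358 slope -0.956 z 0.0133 zends 0.013 0.013
```

move_arm([
  {"xyz":[0,-6,0],"roll":0,"grip":0},
  {"xyz":[0,-6,0],"roll":0,"grip":0},
  {"xyz":[0,-6,0],"roll":0,"grip":0},
  {"xyz":[0,-6,0],"roll":0,"grip":0},
  {"xyz":[0,-6,0],"roll":0,"grip":0},
])

```text
time_s: 11.58
position: [0.5192, -0.1218, 0.0926]
tcp_rot: [[0.996, 0.095, 0.0], [0.095, -0.996, 0.0], [0.0, -0.0, -1.0]]
force: [0.8, 0.3, -2.3]
opening: 0.137
grasp_force: 30.0
```

move_arm([
  {"xyz":[0,-3,0],"roll":0,"grip":0},
  {"xyz":[0,0,0],"roll":0,"grip":0},
  {"xyz":[0,0,-20],"roll":0,"grip":0},
  {"xyz":[0,0,-30],"roll":0,"grip":0},
  {"xyz":[0,0,-30],"roll":0,"grip":0},
])

```text
time_s: 12.0
position: [0.5182, -0.1192, 0.1726]
tcp_rot: [[0.996, 0.095, -0.003], [0.095, -0.996, 0.001], [-0.003, -0.001, -1.0]]
force: [-0.0, -0.4, -1.8]
opening: 0.137
grasp_force: 30.0
```

move_arm([
  {"xyz":[-40,0,0],"roll":0,"grip":0},
  {"xyz":[-40,0,0],"roll":0,"grip":0},
  {"xyz":[-30,0,0],"roll":0,"grip":0},
  {"xyz":[0,0,0],"roll":0,"grip":0},
])

```text
time_s: 12.33
position: [0.4019, -0.1272, 0.172]
tcp_rot: [[0.996, 0.093, -0.009], [0.093, -0.996, 0.005], [-0.009, -0.005, -1.0]]
force: [-0.7, 1.2, -3.0]
opening: 0.138
grasp_force: 30.0
```

```bash
python3 t.py; python3 bars.py
```

```text
t 12.3333 tool in tray -0.0746 -0.1168 0.172 yaw 5.36 [-0.7  1.2 -3. ] 0.138
n 141 x -0.084 -0.073 ymean 0.0394 slope 0.185 z 0.0129 zends 0.013 0.013
n 1641 x -0.069 0.08 ymean 0.0383 slope -0.014 z 0.0127 zends 0.013 0.013
n 121 x 0.082 0.095 ymean 0.0372 slope 0.707 z 0.0128 zends 0.013 0.013
n 108 x -0.091 -0.08 ymean -0.0008 slope 0.753 z 0.0128 zends 0.013 0.013
n 1445 x -0.076 0.073 ymean -0.0016 slope -0.007 z 0.0128 zends 0.013 0.013
n 106 x 0.075 0.087 ymean -0.0021 slope -0.028 z 0.0129 zends 0.013 0.013
n 98 x -0.088 -0.077 ymean -0.04 slope -0.045 z 0.0128 zends 0.013 0.013
n 1238 x -0.073 0.076 ymean -0.0411 slope -0.017 z 0.0129 zends 0.013 0.013
n 107 x 0.079 0.091 ymean -0.0421 slope 0.361 z 0.013 zends 0.013 0.013
```

All three bars lie flat in their grooves (centred within 5 mm, under 0.02 rad). Returning the rake.

move_arm([
  {"xyz":[0,0,0],"roll":0.123,"grip":0},
  {"xyz":[0,0,0],"roll":0.123,"grip":0},
  {"xyz":[12,-38,0],"roll":0,"grip":0},
  {"xyz":[12,-38,0],"roll":0,"grip":0},
  {"xyz":[12,-38,0],"roll":0,"grip":0},
])

```text
time_s: 12.8
position: [0.4645, -0.0223, 0.1728]
tcp_rot: [[0.988, -0.154, 0.002], [-0.154, -0.988, -0.001], [0.002, 0.0, -1.0]]
force: [0.3, -0.2, -2.6]
opening: 0.14
grasp_force: 30.0
```

move_arm([
  {"xyz":[12,-38,0],"roll":0,"grip":0},
  {"xyz":[12,-38,0],"roll":0,"grip":0},
  {"xyz":[12,-38,0],"roll":0,"grip":0},
  {"xyz":[12,-38,0],"roll":0,"grip":0},
  {"xyz":[12,-38,0],"roll":0,"grip":0},
])

```text
time_s: 13.22
position: [0.552, 0.1588, 0.1726]
tcp_rot: [[0.989, -0.15, 0.002], [-0.15, -0.989, 0.0], [0.002, -0.0, -1.0]]
force: [0.0, -1.1, -2.3]
opening: 0.134
grasp_force: 30.0
```

move_arm([
  {"xyz":[0,0,0],"roll":0,"grip":0},
  {"xyz":[0,0,0],"roll":0,"grip":0},
  {"xyz":[0,0,0],"roll":0,"grip":0},
])

```text
time_s: 13.47
position: [0.5502, 0.1565, 0.1721]
tcp_rot: [[0.989, -0.149, -0.001], [-0.149, -0.989, -0.0], [-0.001, 0.001, -1.0]]
force: [-0.3, 0.5, -1.5]
opening: 0.135
grasp_force: 30.0
```

move_arm([
  {"xyz":[-5,-3,25],"roll":0,"grip":0},
  {"xyz":[0,0,30],"roll":0,"grip":0},
  {"xyz":[0,0,25],"roll":0,"grip":0},
  {"xyz":[0,0,13],"roll":0,"grip":0},
  {"xyz":[0,0,0],"roll":0,"grip":0},
])

```text
time_s: 13.88
position: [0.5429, 0.1581, 0.0765]
tcp_rot: [[0.988, -0.153, -0.008], [-0.153, -0.988, -0.001], [-0.007, 0.002, -1.0]]
force: [0.4, -0.3, -2.2]
opening: 0.132
grasp_force: 30.0
```

move_arm([
  {"xyz":[0,0,2],"roll":0,"grip":0},
  {"xyz":[0,0,1],"roll":0,"grip":0},
  {"xyz":[0,0,0],"roll":0,"grip":0},
])

```text
time_s: 14.13
position: [0.5467, 0.1595, 0.0777]
tcp_rot: [[0.988, -0.151, 0.002], [-0.151, -0.988, 0.0], [0.002, -0.0, -1.0]]
force: [0.1, 0.8, -1.9]
opening: 0.136
grasp_force: 30.0
```

move_arm([
  {"xyz":[0,0,1],"roll":0,"grip":0},
  {"xyz":[0,0,1],"roll":0,"grip":0},
  {"xyz":[0,0,1],"roll":0,"grip":0},
  {"xyz":[0,0,0],"roll":0,"grip":0},
])

```text
time_s: 14.47
position: [0.5463, 0.16, 0.0743]
tcp_rot: [[0.989, -0.15, 0.002], [-0.15, -0.989, 0.0], [0.002, -0.0, -1.0]]
force: [0.2, -0.6, 1.2]
opening: 0.137
grasp_force: 30.0
```

move_arm([
  {"xyz":[0,0,0],"roll":0,"grip":18},
  {"xyz":[0,-3,0],"roll":0,"grip":24},
  {"xyz":[0,-4,0],"roll":0,"grip":30},
  {"xyz":[0,-4,0],"roll":0,"grip":36},
  {"xyz":[0,-4,0],"roll":0,"grip":42},
])

```text
time_s: 14.88
position: [0.548, 0.1754, 0.0736]
tcp_rot: [[0.989, -0.15, 0.0], [-0.15, -0.989, 0.0], [0.0, -0.0, -1.0]]
force: [-0.3, -0.2, 0.8]
opening: 0.357
grasp_force: 0.1
```

move_arm([
  {"xyz":[0,-4,0],"roll":0,"grip":46},
  {"xyz":[0,-4,0],"roll":0,"grip":48},
  {"xyz":[0,-4,0],"roll":0,"grip":48},
  {"xyz":[0,-4,0],"roll":0,"grip":48},
  {"xyz":[0,-3,0],"roll":0,"grip":48},
])

```text
time_s: 15.3
position: [0.5509, 0.1942, 0.0735]
tcp_rot: [[0.989, -0.15, 0.0], [-0.15, -0.989, 0.0], [0.0, -0.0, -1.0]]
force: [0.1, 0.4, -0.7]
opening: 0.477
grasp_force: 0.1
```

Run:
```python
from h import *
s=bot.read_state(); print(s['position'],s['opening'],s['force'],s['grasp_force'])
im,d=bot.capture('scene'); save('s2.png',im[170:250,190:300],7)
```

```text
[0.55089679 0.19420978 0.07349601] 0.4771653838857159 [ 0.11958061  0.37749216 -0.74717508] 0.10818460083100945
```

View pics/s2.png

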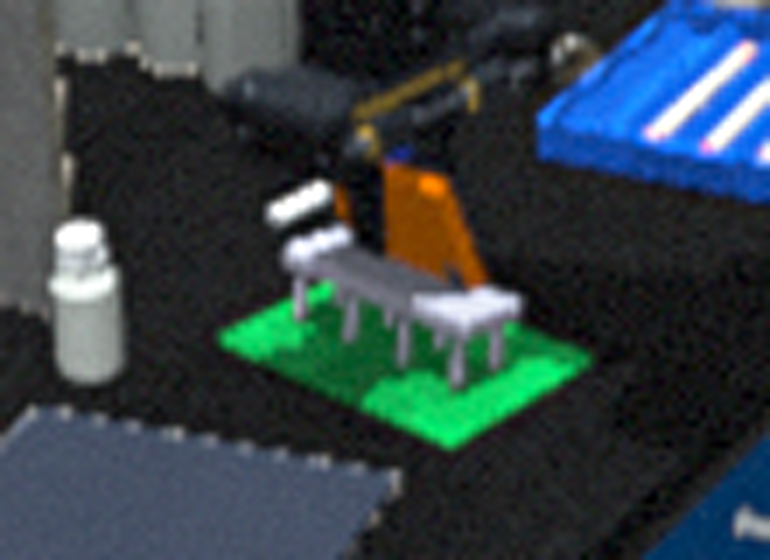

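The picture shows the rake nearly back on both rows, with the handle leaning on the left finger at (365,210). I'll keep easing it left.

move_arm([
  {"xyz":[0,-3,0],"roll":0,"grip":50},
  {"xyz":[0,-3,0],"roll":0,"grip":52},
  {"xyz":[0,-3,0],"roll":0,"grip":55},
  {"xyz":[0,-3,0],"roll":0,"grip":60},
  {"xyz":[0,0,0],"roll":0,"grip":70},
])

```text
time_s: 15.77
position: [0.5528, 0.206, 0.0736]
tcp_rot: [[0.989, -0.15, 0.0], [-0.15, -0.989, 0.0], [0.0, -0.0, -1.0]]
force: [0.0, 0.9, -0.1]
opening: 0.608
grasp_force: 0.0
```

move_arm([
  {"xyz":[0,0,0],"roll":0,"grip":80},
  {"xyz":[0,0,0],"roll":0,"grip":95},
  {"xyz":[0,0,0],"roll":0,"grip":95},
  {"xyz":[0,0,0],"roll":0,"grip":95},
  {"xyz":[0,0,0],"roll":0,"grip":95},
])

```text
time_s: 16.18
position: [0.5527, 0.2053, 0.0736]
tcp_rot: [[0.989, -0.151, -0.0], [-0.151, -0.989, -0.0], [-0.0, 0.0, -1.0]]
force: [0.8, -0.7, -0.4]
opening: 0.92
grasp_force: 0.0
```

move_arm([
  {"xyz":[0,0,-10],"roll":0,"grip":95},
  {"xyz":[0,0,-25],"roll":0,"grip":95},
  {"xyz":[0,0,-30],"roll":0,"grip":95},
  {"xyz":[0,0,-35],"roll":0,"grip":95},
  {"xyz":[0,0,-35],"roll":0,"grip":95},
])

```text
time_s: 16.6
position: [0.5521, 0.2053, 0.2103]
tcp_rot: [[0.989, -0.151, -0.001], [-0.151, -0.989, -0.0], [-0.001, 0.0, -1.0]]
force: [0.8, -0.3, 0.0]
opening: 0.944
grasp_force: 0.0
```

move_arm([
  {"xyz":[-40,0,0],"roll":0,"grip":95},
  {"xyz":[-40,0,0],"roll":0,"grip":95},
  {"xyz":[0,0,0],"roll":0,"grip":95},
  {"xyz":[0,0,0],"roll":0,"grip":95},
])

```text
time_s: 16.93
position: [0.4703, 0.2176, 0.2092]
tcp_rot: [[0.989, -0.149, -0.002], [-0.149, -0.989, -0.0], [-0.002, 0.001, -1.0]]
force: [0.6, -0.1, -0.5]
opening: 0.949
grasp_force: 0.0
```

Run:
```python
from m import *
s=bot.read_state(); print(s['position'],s['opening'],s['force'],s['time_s'])
im,d=bot.capture('wrist'); T=w_from_cam('wrist',s)
P,H,S,V,u,v=measure('wrist',im,d,T)
work=(P[:,0]>.42)&(P[:,0]<.68)&(P[:,1]<.28)&(P[:,1]>.08)&(v<215)
mat=work&(H>45)&(H<85)&(S>100)&(P[:,2]<.02)&(P[:,0]>.44); print('mat',rect(P[mat]))
q=P[work&(H>5)&(H<20)&(S>150)&(P[:,2]>.03)]
best=None;rng=np.random.default_rng(0)
for _ in range(300):
    a=q[rng.choice(len(q),3,False)]; n=np.cross(a[1]-a[0],a[2]-a[0]); n/=np.linalg.norm(n)+1e-12
    i=abs((q-a[0])@n)<.002
    if best is None or i.sum()>best.sum(): best=i
f=q[best]; c=f.mean(0); w=np.linalg.svd(f-c)[2]; print(c,w[2],'ztop',q[:,2].max())
hd=work&(S<60)&(V>120)&(P[:,2]>.03)&(P[:,2]<.06); print('head',rect(P[hd]),P[hd][:,2].mean(),P[hd][:,2].std())
```

```text
[0.47031945 0.21758805 0.20917394] 0.9493002735076407 [ 0.6319448  -0.09118036 -0.53762848] 16.9333
mat (array([539.4, 173.1]), array([176.5, 195. ]), np.float32(-9.0))
[0.55415571 0.20079806 0.09041815] [-0.13589696 -0.85789904  0.49552119] ztop 0.12044311633611726
head (array([553. , 199.1]), array([ 44.6, 139. ]), np.float32(-8.8)) 0.046606667655853376 0.0009511893777118219
```

```bash
python3 -c "
from rig import bot
print(bot.hand_in())"
```

```text
the job is handed in; nothing more can be done
None
```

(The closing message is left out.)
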